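Unlatch and open the sample carrier

TASK

The sample carrier on the bench is shut by a draw latch on its front. Swing the latch lever out and up past centre until its hook springs off the catch on the lid, then raise the lid by the bar on top to at least 60 degrees and let go, leaving it standing open. Do not push over or shove aside the bottle, beaker and dropper bottle beside it.

Things in the scene. Friction and masses are not known exactly. Their poses are not given: they have to be found in the camera images.
- carrier: grey plastic box, fixed to the bench: lower shell 120 deep (x) x 200 wide (y) x 160 high, lid on top to 192 mm. Origin: centre of its underside, on the bench top. +x points to the back (lid hinge), -x out of the front face, which lies 60 mm before the origin and carries the latch in the middle; z up
- lever_pin (a point): point on the steel lever's horizontal hinge pin (pin along the carrier's y), fixed to the carrier: 13 mm before the front face, 142 mm above the bench
- lever_grip (a point): centre of the rolled steel grip at the lever's free end: cylinder 14 mm thick, 36 mm long along the carrier's y; its flat ends can be pinched and pivot between the fingers. 59 mm from the pin; shut, it hangs 28 mm before the front face, 85 mm above the bench. Box and lid rise above it: a gripper pointing straight down strikes them, so lean it 25 to 45 degrees, fingers forward and down
- lever (a joint): angle of the lever about its pin, rad. 0 = shut, hanging down; grows as the grip swings out from the front and up (1.3 = level), stop at 2.5. Dead centre is at about 0.35: some 2 N at the grip up to there, then it helps; the hook clears the catch by 2.2 at most. Friction keeps it where it is left
- hook_bar (a point): middle of the steel hook bar, 5 mm thick, 23 mm long along y, the upper end of a spring-loaded wire loop 41 mm long and 28 mm wide that is pinned to the lever 11 mm from the lever's pin. When shut it lies on the catch; freed, a light spring flips it outwards so that it lies on the lever
- keeper (a point): the catch on the lid's front, 14 mm wide: the place where the middle of the hook bar lies when latched, 13 mm before the front face and 172 mm above the bench; a 4 mm upstanding lip holds the bar in. Moves with the lid
- lid (a joint): angle of the lid, rad: 0 = shut, grows as its front rises, stop at 1.75. Stiff hinge (about 5 N at the bar): it stays where it is left. Held shut by the hook until that is off
- lid_hinge (a point): point on the lid's hinge line (along the carrier's y), fixed to the carrier: 64 mm behind its origin, 160 mm above the bench
- lid_bar (a point): centre of the black lifting bar on the lid: cylinder 16 mm thick, 40 mm long along the carrier's y; its flat ends can be pinched and pivot between the fingers. Its middle is 34 mm above the lid's top; with the lid shut it is 20 mm before the carrier's origin and 226 mm above the bench
- bottle: bystander: glass bottle with blue screw cap, 56 mm across, 110 high, loose. Origin: centre of its underside
- beaker: bystander: small beaker, 60x68x75 mm, loose. Origin: centre of its underside
- dropper: bystander: brown dropper bottle, 33 mm across, 104 high, loose. Origin: centre of its underside. The three stand in a row left and right of the carrier, in any order
Things that resemble listed ones, but are neither listed nor needed, are in the scene too. There is more than one size of the carrier; the one meant has the size given above.

How it is judged:
On the way, in this order (a step that is already met when the one before it is completed fails the run):
1. the lever is past centre and the hook is off the catch, with the lid still down (value of joint lever above 1.2 rad and distance between hook_bar and keeper above 0.016 m and value of joint lid below 0.3 rad), for 0.2 s.
2. the lid is up (value of joint lid above 0.98 rad), for 0.2 s.
At the end, for the whole second after the job is handed in: The lid stands still at 0.98 rad (56 degrees) or more, and the hook bar is more than 16 mm from its seat on the catch (value of joint lid above 0.98 rad and velocity of joint lid between -0.05 and 0.05 rad/s and distance between hook_bar and keeper above 0.016 m); the robot touches nothing.
It fails at once if the bottle is shoved more than 40 mm or tipped (distance of bottle from where it was at the start of the episode above 0.04 m or angle between bottle's own z axis and vertical above 0.5 rad).
It fails at once if the beaker is shoved more than 40 mm or tipped (distance of beaker from where it was at the start of the episode above 0.04 m or angle between beaker's own z axis and vertical above 0.5 rad).
It fails at once if the dropper bottle is shoved more than 40 mm or tipped (distance of dropper from where it was at the start of the episode above 0.04 m or angle between dropper's own z axis and vertical above 0.5 rad).
It also fails if it takes over 50 s, if anything falls off the work surface, if the arm or the gripper's body presses on something with over 40 N, if the wrist force passes 120 N, or if a joint passes its speed limit or range.

ROBOT

A 7-joint arm with a two-finger parallel gripper is mounted at the origin on a cart in front of the work surface, level with it; the furniture and walls round the work are solid. World frame = base frame: x ahead of the robot, y to its left, z up, the work surface at z = 0. Lengths are in m, angles in rad, forces in N, time in s.
With the tool pointing down it reaches from about 0.4 to 0.85 m from the base axis. Payload 10.4 kg.
Tool frame: the origin (TCP) lies midway between the tips of the shut fingers; the grasp point (between the pads) lies 19 mm behind it; z points along the fingers, y is the line along which they close (so a half turn about z gives the same grasp; the last joint's range is limited). The gripper opens to 85 mm and grips with 20 to 120 N. Pads are 22 mm wide; open, the fingers measure 114 mm over their backs; the gripper's body (76 mm by 85 mm) begins 54 mm behind the grasp point. The pads swing forward as they close: fully open they stand 13 mm farther back than shut.
Start: joints at [1.278, 0.332, -0.065, 1.46, 0.022, 1.35, -0.088], TCP at [0.167, -0.602, 0.231] pointing down, gripper open.
Joint ranges: [-2.6, 2.6], [-0.5, 2.12], [-1.47, 1.34], [0.16, 2.42], [-1.27, 4.41], [0.06, 2.06], [-2.6, 2.6]. Speed limits (rad/s): [2.22, 2.22, 2.79, 2.79, 3.14, 3.14, 3.14].

INTERFACE

Orientations are given as a unit quaternion [x, y, z, w].
In Python, from workcell import get_obs, camera, camera_params, hand_in gives the robot as it stands.
- The arm moves only by the tool carry_out, never from a script. Its argument "commands" is a list that holds one entry, the list of rows, each a list of 6 numbers: the shift along the tool's x, y, z in units of 40 mm (1.0 is 40 mm), then the turn, a rotation vector about the tool's x, y, z in units of 6 degrees (1.0 is 6 degrees). In form: [[[x, y, z, ax, ay, az], ...]]. A call has 1 to 20 rows; each row shifts and turns the commanded pose from where the row before left it, along the tool's axes as they then stand; what a row does not reach is not made up. A row lasts 1/12 s, in which the tool goes at most 41.7 mm and 7.16 degrees, less where a joint would pass 70% of its speed; a pose out of reach is approached as far as the arm can. A call is refused whole if a number of a shift passes 1 or a number of a turn 1, either way. A call with a gripper value outside its range is refused whole. "hand" is the closure, from -1 (fully open) to 1 (shut), set as the call begins (left out, the last holds). The fingers move at their own pace and stop on an object; "force" is the grip in N (left out, the last holds). Time passes only in rows, so rows that do not move let the fingers close. It gives the time, the measured TCP pose, the force, the opening and the grip force at its end, in the units of the state.
- get_obs(): the state, without advancing time (a new reading comes with each control period).
- camera(name): name is "scene" or "top"; returns the picture (384x512x3 uint8, red, green, blue); there is no depth.
- camera_params(name): a dict with "mtx" (3x3 intrinsics, pixels), "k1" (the pictures are not rectified: a ray, as slopes to the right and down, at radius r is drawn at 1 + k1 r^2 times it, then the intrinsics apply), "R" (3x3) and "t" (3): a world point X has camera coordinates R X + t. Camera axes: x right, y down, z forward; pixel columns grow to the right and rows downward; lengths in m; the calibration is good to about 2 mm. A picture is of the moment at which its call begins. camera_params takes no time and is no camera call.
- hand_in(): hands the job in; it is judged then, once.
The state is a dict: "clock": time; "joint_pos": joint angles; "joint_velocities": joint speeds; "tau": joint torques, N m; "position": TCP position; "ee_rot": TCP orientation; "ft_force": force on the tool from outside, world axes, zero at the start; "torque": the same for the moment, N m; "grip_width": opening from 0.0 (shut) to 1.0 (fully open); "grasp_force": force on a finger pad.
Only numpy, scipy, OpenCV 4.12 (cv2) and the standard library are available. Lean on these libraries where they do the work, as an engineer would, in place of code of your own. Each camera call takes 0.05 s, during which the arm holds its last target. There are 200 camera calls.

## Working session

There is one attempt and no reset: what is moved stays moved. The work goes in short steps, Python scripts to look and compute and a tool call to move; the robot and the scene stay as the last step left them, time stands still between calls to the robot, and variables do not carry over. Pictures are saved under pics/ and viewed, at most 10 in all, crops included, and the job is handed in when it is done.

Besides the shell and the picture viewer there is one more tool, called after "Emit:" by a JSON object that holds its "method" and its "body", one argument or row to a line. carry_out: Moves the arm, as the interface text tells. Its arguments: {"type":"object","properties":{"commands":{"type":"array"},"hand":{"type":"number"},"force":{"type":"number"}},"required":["commands"]}

```bash
mkdir -p pics
cat > h.py <<'E'
import numpy as np,cv2
from workcell import get_obs,camera,camera_params,hand_in
def ray(n,u,v):
    p=camera_params(n);M=np.array(p["mtx"]);R=np.array(p["R"]);t=np.array(p["t"])
    d=cv2.undistortPoints(np.array([[[u,v]]],float),M,np.array([p["k1"],0,0,0.]))  [0,0]
    return -R.T@t, R.T@np.array([d[0],d[1],1])
def onz(n,u,v,z):
    c,d=ray(n,u,v);return c+d*(z-c[2])/d[2]
def proj(n,X):
    p=camera_params(n);q=cv2.projectPoints(np.array(X,float).reshape(-1,1,3),cv2.Rodrigues(np.array(p["R"]))[0],np.array(p["t"],float),np.array(p["mtx"]),np.array([p["k1"],0,0,0.]))[0]
    return q[:,0]
def save(n,name):
    im=camera(n)[:,:,::-1];cv2.imwrite("pics/"+name,im);return im
E
python3 - <<'E'
from h import *
for n in("scene","top"):
    save(n,n+"0.png");p=camera_params(n);print(n,p["k1"],-np.array(p["R"]).T@np.array(p["t"]),np.array(p["R"])[2])
o=get_obs();print(o)
E
```

```text
scene -0.036913988688714545 [0.04809636 0.66866736 0.66355041] [ 0.59557178 -0.62164777 -0.50877137]
top 0.03907931796600858 [0.45387601 0.04145781 1.2240607 ] [ 0.13477674  0.00471223 -0.99086479]
{'clock': 0.1, 'joint_pos': array([ 1.2784215 ,  0.33284495, -0.06471232,  1.46085795,  0.02162211,
        1.34991189, -0.0885234 ]), 'joint_velocities': array([ 0.00015193, -0.00098365, -0.00215228, -0.00383836, -0.00061278,
       -0.00072358,  0.00021489]), 'tau': array([ 1.55065711e-03, -6.26745772e+01,  4.92963928e-02, -3.92432427e+01,
        1.63774478e-02,  6.98276359e-03,  1.12366022e-04]), 'position': array([ 0.16647714, -0.60206626,  0.23057259]), 'ee_rot': array([ 9.90915431e-01,  1.34484830e-01, -1.27266545e-04, -6.50566208e-04]), 'ft_force': array([0.59201773, 0.41843674, 0.51937962]), 'torque': array([ 0.01969482, -0.00496755, -0.00270134]), 'grasp_force': 0.0, 'grip_width': 1.000788694376949}
```

View pics/scene0.png

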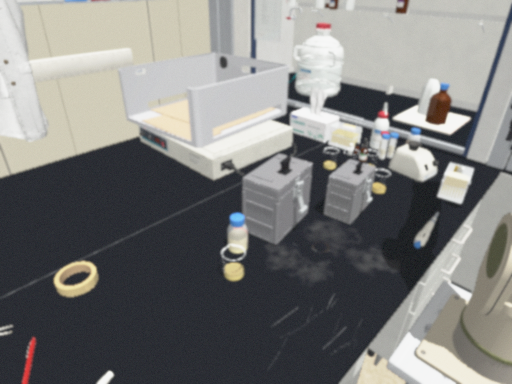

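View pics/top0.png

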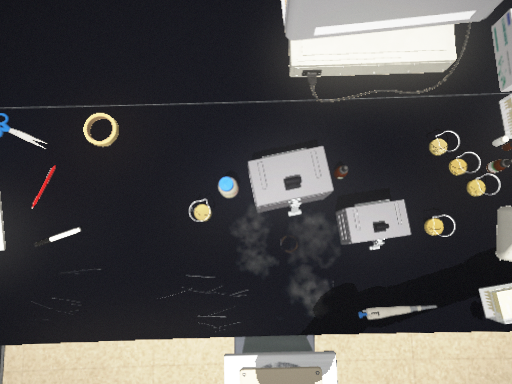

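The big carrier is at top (290,178) and scene (278,195). A smaller one is at top (374,222) and scene (350,190). The bottle with the blue cap is at top (228,187) and a brown dropper at (342,172). Next I check the sizes and enlarge a crop.

Run:
```python
from h import *
im=cv2.imread("pics/top0.png");s=cv2.imread("pics/scene0.png")
a=cv2.resize(im[130:270,180:420],None,fx=3.2,fy=3.2,interpolation=cv2.INTER_CUBIC);
cv2.imwrite("pics/ctop.png",a)
b=cv2.resize(s[130:290,210:410],None,fx=3.6,fy=3.6,interpolation=cv2.INTER_CUBIC);cv2.imwrite("pics/cs.png",b)
for nm,c in(("big",[(248,161),(325,147),(333,188),(256,212)]),("small",[(337,209),(406,200),(410,235),(341,245)])):
    for z in(.192,.15):
        P=np.array([onz("top",*q,z)[:2] for q in c]);print(nm,z,P.round(3).tolist(),[round(float(np.linalg.norm(P[i]-P[(i+1)%4])),3) for i in range(4)])
```

```text
big 0.192 [[0.673, 0.072], [0.703, -0.127], [0.596, -0.142], [0.541, 0.055]] [0.201, 0.108, 0.205, 0.133]
big 0.15 [[0.682, 0.073], [0.713, -0.134], [0.602, -0.149], [0.545, 0.056]] [0.209, 0.112, 0.213, 0.138]
small 0.192 [[0.543, -0.149], [0.56, -0.322], [0.473, -0.325], [0.453, -0.154]] [0.174, 0.088, 0.173, 0.09]
small 0.15 [[0.546, -0.157], [0.565, -0.337], [0.474, -0.34], [0.453, -0.162]] [0.182, 0.091, 0.18, 0.094]
```

View pics/ctop.png

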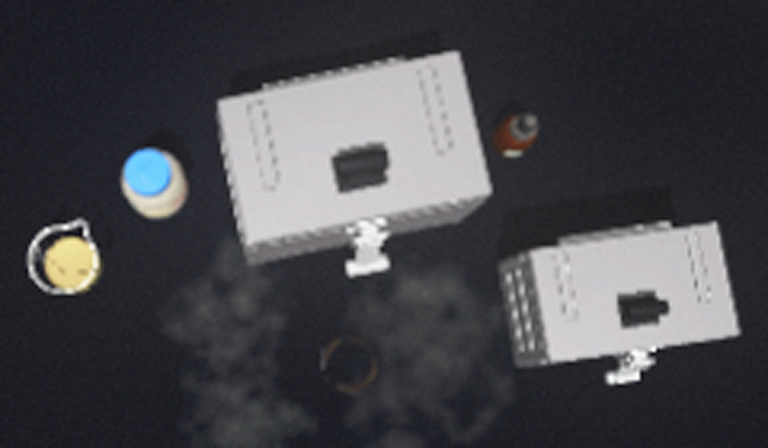

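View pics/cs.png

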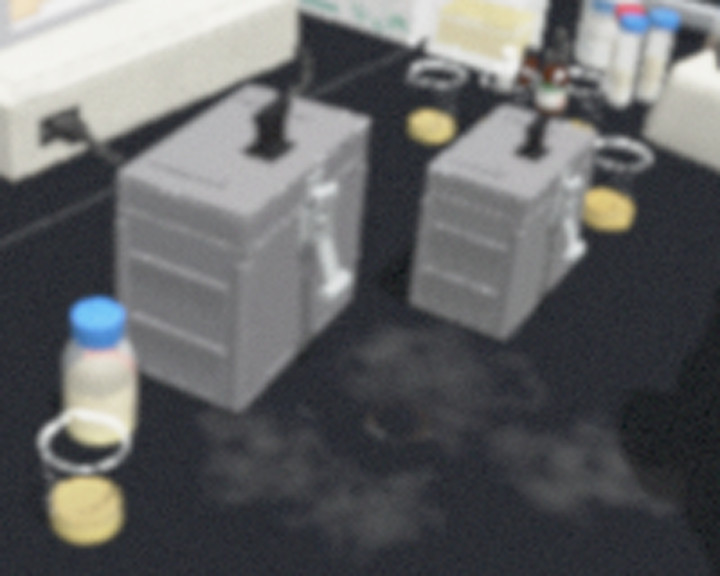

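The target is the big carrier: 0.20 m wide at z = 0.192, against 0.17 m for the small one. The beaker is at top (200,211), left of the bottle. Next I fit the pose from the lid corners and check it against the grip and bar.

```bash
cat >> h.py <<'E'
def tri(a,b):
    (c1,d1),(c2,d2)=ray("top",*a),ray("scene",*b)
    A=np.stack([d1,-d2],1);s=np.linalg.lstsq(A,c2-c1,rcond=None)[0];p,q=c1+s[0]*d1,c2+s[1]*d2
    return (p+q)/2,np.linalg.norm(p-q)
E
python3 - <<'E'
from h import *
T=lambda u,v:(180+u/3.2-.34,130+v/3.2-.34); S=lambda u,v:(210+u/3.6-.36,130+v/3.6-.36)
P=np.array([onz("top",*T(*q),.192)[:2] for q in [(218,100),(460,52),(491,190),(247,246)]])
print(P.round(3).tolist(),[np.linalg.norm(P[i]-P[(i+1)%4]).round(3) for i in range(4)])
y=(P[0]+P[3]-P[1]-P[2]);x=P[0]+P[1]-P[2]-P[3]
print("yaw",np.arctan2(-y[0],y[1]),np.arctan2(x[1],x[0]),"cen",P.mean(0))
print("grip",tri(T(367,267),S(336,285)),onz("top",*T(367,267),.088)); 
print("keeper",tri(T(368,226),S(322,187)))
print("bar",onz("top",*T(360,160),.230), tri(T(362,158),S(272,110)))
for nm,t,z in(("bottle",(148,170),.11),("dropper",(522,124),.1),("beaker",(64,258),.075),("beakerbase",(72,264),.02)):print(nm,onz("top",*T(*t),z))
# predicted overlay check
yaw=np.arctan2(-y[0],y[1]);c=P.mean(0);R=np.array([[np.cos(yaw),-np.sin(yaw)],[np.sin(yaw),np.cos(yaw)]])
W=lambda q:np.r_[c+R@np.array(q[:2]),q[2]]
for nm,q in dict(grip=(-.088,0,.085),bar=(-.02,0,.226),keep=(-.073,0,.172),fl=(-.06,.1,0),bl=(.06,.1,0),fr=(-.06,-.1,0),flt=(-.06,.1,.192),frt=(-.06,-.1,.192),blt=(.06,.1,.192)).items():
    print(nm,W(q).round(3),(proj("top",W(q))[0]-[179.66,129.66])*3.2,(proj("scene",W(q))[0]-[209.64,129.64])*3.6)
E
```

```text
[[0.673, 0.073], [0.706, -0.123], [0.594, -0.142], [0.555, 0.053]] [np.float64(0.198), np.float64(0.114), np.float64(0.198), np.float64(0.12)]
yaw 0.1831983934243119 0.1672960508983361 cen [ 0.63194377 -0.03478612]
grip (array([ 0.54320063, -0.04993953,  0.08780226]), np.float64(0.001126286269412337)) [ 0.54365421 -0.04961203  0.088     ]
keeper (array([ 0.56720541, -0.04690975,  0.17224293]), np.float64(0.006838575001892273))
bar [ 0.61472778 -0.03616877  0.23      ] (array([ 0.61513721, -0.03932794,  0.22598897]), np.float64(0.004286069783068383))
bottle [0.63087842 0.13687145 0.11      ]
dropper [ 0.66316438 -0.18792016  0.1       ]
beaker [0.56038061 0.21501932 0.075     ]
beakerbase [0.55972343 0.21601747 0.02      ]
grip [ 0.545 -0.051  0.085] [368.04001012 265.21687677] [333.55280727 286.25088804]
bar [ 0.612 -0.038  0.226] [362.69069626 163.89530569] [271.35390413 111.06491871]
keep [ 0.56  -0.048  0.172] [372.31028754 238.11563664] [325.59369793 189.28767838]
fl [0.555 0.053 0.   ] [249.90431039 265.978759  ] [237.60297861 418.57683407]
bl [0.673 0.074 0.   ] [223.33846111 142.35994616] [117.50897827 366.91136143]
fr [ 0.591 -0.144  0.   ] [458.5676504  221.14782411] [348.68154837 303.26600018]
flt [0.555 0.053 0.192] [247.12929025 246.05976338] [248.75523114 215.48870582]
frt [ 0.591 -0.144  0.192] [494.04453539 193.0799835 ] [368.37889397 116.98327028]
blt [0.673 0.074 0.192] [215.79659077 100.38303755] [115.96432073 170.2814564 ]
```

The predictions agree with both views to within a few mm. Grip ≈ (0.544,-0.050,0.086), bar ≈ (0.613,-0.038,0.226), yaw 0.18. Next I set up the move helper and go high.

```bash
cat >> h.py <<'E'
from scipy.linalg import logm,expm
from scipy.spatial.transform import Rotation as Ro
YAW=.178;C0=np.array([.6315,-.0345,0]);RZ=Ro.from_euler('z',YAW)
def world(q): return C0+RZ.apply(q)
def tool(lean): # deg, fingers forward
    x=[np.cos(np.radians(lean)),0,np.sin(np.radians(lean))];z=[np.sin(np.radians(lean)),0,-np.cos(np.radians(lean))]
    return RZ*Ro.from_matrix(np.stack([x,np.cross(z,x),z],1))
def H(p,r):
    M=np.eye(4);M[:3,:3]=r.as_matrix();M[:3,3]=p;return M
def cur(): 
    o=get_obs();return H(o["position"],Ro.from_quat(o["ee_rot"]))
def pose(q,lean,d): # carrier point q at distance d behind TCP on tool axis
    r=tool(lean);return H(world(q)+d*r.as_matrix()[:,2],r)
def rows(A,B,n=None):
    D=np.linalg.inv(A)@B;L=np.real(logm(D))
    if n is None:n=int(np.ceil(max(np.linalg.norm(D[:3,3])/.036,np.linalg.norm(Ro.from_matrix(D[:3,:3]).as_rotvec())/np.radians(5.5),1)))
    E=expm(L/n);r=np.r_[E[:3,3]/.04,np.degrees(Ro.from_matrix(E[:3,:3]).as_rotvec())/6].round(3)
    print(n,"x",r.tolist());return B
E
python3 - <<'E'
from h import *
A=cur();up=A.copy();up[2,3]+=.1;rows(A,up)
W=H([.45,-.055,.33],tool(0));rows(up,W,20)
print(pose((-.088,0,.085),35,-.07)[:3,3])
E
```

```text
3 x [-0.0, -0.001, -0.833, 0.0, 0.0, -0.0]
20 x [0.499, -0.587, 0.001, -0.001, 0.0, 0.044]
[ 0.50537445 -0.0571905   0.14234064]
```

Emit:
{"method": "carry_out", "body": {
  "commands": [
    [[0,0,-0.83,0,0,0],[0,0,-0.83,0,0,0],[0,0,-0.83,0,0,0]]
  ],
  "hand": -1,
  "force": 60
}}

```text
clock: 0.35
position: [0.1664, -0.6019, 0.3315]
ee_rot: [0.991, 0.134, -0.0, -0.001]
ft_force: [0.1, -0.6, 1.1]
grip_width: 1.002
grasp_force: 0.0
```

Emit:
{"method": "carry_out", "body": {
  "commands": [
    [[0.5,-0.59,0,0,0,0.044],[0.5,-0.59,0,0,0,0.044],[0.5,-0.59,0,0,0,0.044],[0.5,-0.59,0,0,0,0.044],[0.5,-0.59,0,0,0,0.044],[0.5,-0.59,0,0,0,0.044],[0.5,-0.59,0,0,0,0.044],[0.5,-0.59,0,0,0,0.044],[0.5,-0.59,0,0,0,0.044],[0.5,-0.59,0,0,0,0.044],[0.5,-0.59,0,0,0,0.044],[0.5,-0.59,0,0,0,0.044],[0.5,-0.59,0,0,0,0.044],[0.5,-0.59,0,0,0,0.044],[0.5,-0.59,0,0,0,0.044],[0.5,-0.59,0,0,0,0.044],[0.5,-0.59,0,0,0,0.044],[0.5,-0.59,0,0,0,0.044],[0.5,-0.59,0,0,0,0.044],[0.5,-0.59,0,0,0,0.044]]
  ]
}}

```text
clock: 2.02
position: [0.4508, -0.0515, 0.3308]
ee_rot: [0.996, 0.088, -0.0, 0.0]
ft_force: [1.2, -0.6, -0.6]
grip_width: 0.999
grasp_force: 0.0
```

Run:
```python
from h import *
A=cur();print(A.round(3),get_obs()["joint_pos"].round(2))
B=rows(A,pose((-.088,0,.085),35,-.07));rows(B,pose((-.088,0,.085),35,.019))
```

```text
[[ 0.984  0.176 -0.     0.451]
 [ 0.176 -0.984 -0.    -0.051]
 [-0.     0.    -1.     0.331]
 [ 0.     0.     0.     1.   ]] [ 0.76 -0.06 -0.7   1.69 -0.04  1.5  -1.33]
7 x [0.008, 0.054, 0.71, 0.001, 0.833, -0.001]
3 x [0.0, -0.0, 0.742, 0.0, -0.0, 0.0]
```

Emit:
{"method": "carry_out", "body": {
  "commands": [
    [[0.01,0.054,0.71,0,0.83,0],[0.01,0.054,0.71,0,0.83,0],[0.01,0.054,0.71,0,0.83,0],[0.01,0.054,0.71,0,0.83,0],[0.01,0.054,0.71,0,0.83,0],[0.01,0.054,0.71,0,0.83,0],[0.01,0.054,0.71,0,0.83,0],[0,0,0,0,0,0]]
  ]
}}

```text
clock: 2.68
position: [0.5019, -0.0587, 0.1361]
ee_rot: [0.951, 0.083, 0.297, -0.027]
ft_force: [-1.5, 0.6, -1.4]
grip_width: 1.002
grasp_force: 0.0
```

Run:
```python
from h import *
A=cur();print(A.round(3),get_obs()["joint_pos"].round(2))
rows(A,pose((-.088,0,.085),35,.019))
a=save("top","t1.png");b=save("scene","s1.png")
c=np.hstack([cv2.resize(a[150:270,220:340],(400,400),interpolation=cv2.INTER_CUBIC),cv2.resize(b[120:260,230:370],(400,400),interpolation=cv2.INTER_CUBIC)]);cv2.imwrite("pics/c1.png",c)
```

```text
[[ 0.81   0.175  0.559  0.502]
 [ 0.142 -0.985  0.101 -0.059]
 [ 0.569 -0.002 -0.823  0.136]
 [ 0.     0.     0.     1.   ]] [ 0.67 -0.17 -0.48  2.34 -0.66  0.46 -0.69]
3 x [0.058, -0.007, 0.717, -0.002, 0.02, -0.01]
```

View pics/c1.png

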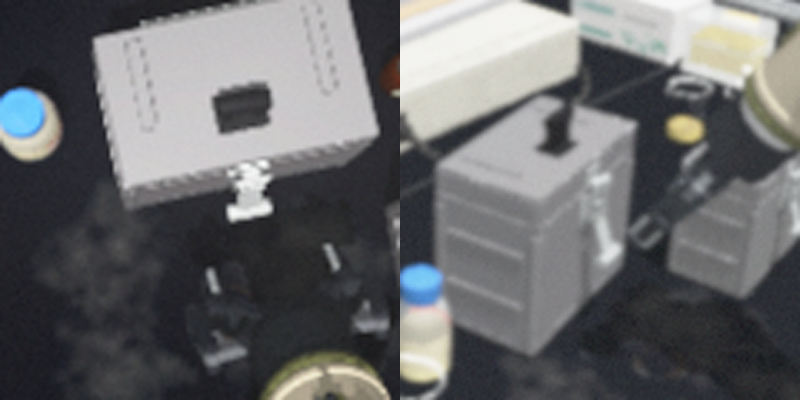

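The left half shows the bright finger strips at crop (212,282) and (333,257), and the grip at (250,212). I check the centring by projecting the fingers.

Run:
```python
from h import *
A=cur();R=A[:3,:3];p=A[:3,3]
k=400/120
for d in(.013,.032,.05):
  for s in(-.0425,0,.0425):
    print(d,s,((proj("top",p-d*R[:,2]+s*R[:,1])[0]-[219.5,149.5])*k).round(0))
im=cv2.imread("pics/t1.png")
print((proj("top",world((-.088,0,.085)))[0]-[219.5,149.5])*k)
# white lever mask
m=(im.min(2)>190).astype(np.uint8);m[:, :270]=0;m[:,310:]=0;m[:195]=0;m[222:]=0
v,u=np.nonzero(m);print(len(u),u.min(),u.max(),v.min(),v.max());
for r in range(v.min(),v.max()+1):print(r,u[v==r].min(),u[v==r].max(),end='; ')
```

```text
0.013 -0.0425 [217. 276.]
0.013 0 [270. 264.]
0.013 0.0425 [323. 253.]
0.032 -0.0425 [221. 289.]
0.032 0 [275. 277.]
0.032 0.0425 [329. 266.]
0.05 -0.0425 [225. 302.]
0.05 0 [280. 290.]
0.05 0.0425 [335. 278.]
[249.71772596 210.78861381]
287 270 305 195 215
195 270 305; 196 270 301; 197 270 296; 198 270 299; 199 270 300; 200 270 297; 201 270 297; 202 270 297; 203 293 300; 204 292 299; 205 291 298; 206 292 298; 207 292 297; 208 293 297; 209 292 297; 210 292 299; 211 292 300; 212 289 300; 213 289 300; 214 289 295; 215 289 290;
```

Emit:
{"method": "carry_out", "body": {
  "commands": [
    [[0.06,0,0.72,0,0,0],[0.06,0,0.72,0,0,0],[0.06,0,0.72,0,0,0],[0,0,0,0,0,0],[0,0,0,0,0,0]]
  ]
}}

```text
clock: 3.2
position: [0.5612, -0.0475, 0.0765]
ee_rot: [0.95, 0.085, 0.298, -0.028]
ft_force: [-0.3, 0.4, 0.3]
grip_width: 1.003
grasp_force: 0.0
```

Emit:
{"method": "carry_out", "body": {
  "commands": [
    [[0,0,0,0,0,0],[0,0,0,0,0,0],[0,0,0,0,0,0],[0,0,0,0,0,0],[0,0,0,0,0,0],[0,0,0,0,0,0],[0,0,0,0,0,0],[0,0,0,0,0,0]]
  ],
  "hand": 1,
  "force": 40
}}

```text
clock: 3.87
position: [0.5603, -0.0488, 0.0771]
ee_rot: [0.95, 0.085, 0.299, -0.026]
ft_force: [-10.1, 1.2, 14.3]
grip_width: 0.41
grasp_force: 38.3
```

```bash
cat >> h.py <<'E'
def lev(t):
    a=t-np.arctan2(.057,.015);return np.array([-.073-.059*np.cos(a),0,.142+.059*np.sin(a)])
E
python3 - <<'E'
from h import *
A=cur();o=get_obs();print(A.round(3),o["joint_pos"].round(2),o["grip_width"],o["grasp_force"],o["ft_force"],pose(lev(0),35,.019)[:3,3])
R=A[:3,:3]
print("grip in carrier est",RZ.inv().apply(A[:3,3]-.019*R[:,2]-C0))
for t in np.arange(0,2.5,.2):
    d=R.T@RZ.apply(lev(t+.2)-lev(t))/.04;print(round(t+.2,1),d.round(3))
E
```

```text
[[ 0.807  0.177  0.564  0.56 ]
 [ 0.146 -0.984  0.1   -0.049]
 [ 0.573  0.001 -0.82   0.077]
 [ 0.     0.     0.     1.   ]] [ 0.63  0.1  -0.54  2.27 -0.52  0.23 -0.8 ] 0.40976946006912257 38.33880364894867 [-10.13089912   1.17443722  14.33209756] [ 0.55560132 -0.04815448  0.06937871]
grip in carrier est [-0.08345832 -0.00141533  0.09263359]
0.2 [-0.167  0.    -0.242]
0.4 [-0.116  0.    -0.271]
0.6 [-0.06   0.    -0.288]
0.8 [-0.001  0.    -0.295]
1.0 [ 0.057  0.    -0.289]
1.2 [ 0.114  0.    -0.272]
1.4 [ 0.165  0.    -0.244]
1.6 [ 0.211  0.    -0.206]
1.8 [ 0.247  0.    -0.16 ]
2.0 [ 0.274  0.    -0.108]
2.2 [ 0.29   0.    -0.051]
2.4 [0.294 0.    0.008]
2.6 [0.287 0.    0.066]
```

Gripped, with a 35 mm opening. Now I swing the lever.

Emit:
{"method": "carry_out", "body": {
  "commands": [
    [[-0.09,0,-0.118,0,0,0],[-0.077,0,-0.125,0,0,0],[-0.064,0,-0.132,0,0,0],[-0.052,0,-0.138,0,0,0],[-0.037,0,-0.142,0,0,0],[-0.023,0,-0.146,0,0,0],[-0.007,0,-0.147,0,0,0],[0.007,0,-0.147,0,0,0],[0.022,0,-0.146,0,0,0],[0.036,0,-0.143,0,0,0],[0.05,0,-0.139,0,0,0],[0.064,0,-0.133,0,0,0]]
  ]
}}

```text
clock: 4.87
position: [0.5167, -0.0564, 0.1264]
ee_rot: [0.95, 0.085, 0.298, -0.027]
ft_force: [4.1, 0.3, -2.9]
grip_width: 0.409
grasp_force: 40.4
```

Run:
```python
from h import *
A=cur();o=get_obs();print(o["joint_pos"].round(2),o["grip_width"],o["grasp_force"],o["ft_force"])
print(RZ.inv().apply(A[:3,3]-np.array([.5603,-.0488,.0771])),lev(1.2)-lev(0))
```

```text
[ 0.71 -0.11 -0.54  2.32 -0.66  0.41 -0.7 ] 0.4092599044241674 40.370569825172424 [ 4.13439684  0.28788526 -2.87633962]
[-0.04425435  0.00021404  0.04928364] [-0.04360546  0.          0.05037687]
```

Emit:
{"method": "carry_out", "body": {
  "commands": [
    [[0.077,0,-0.125,0,0,0],[0.088,0,-0.118,0,0,0],[0.1,0,-0.108,0,0,0],[0.11,0,-0.098,0,0,0],[0.12,0,-0.086,0,0,0],[0.128,0,-0.074,0,0,0],[0.134,0,-0.06,0,0,0],[0.14,0,-0.047,0,0,0],[0.144,0,-0.033,0,0,0],[0.146,0,-0.018,0,0,0],[0.147,0,-0.003,0,0,0],[0.147,0,0.011,0,0,0],[0,0,0,0,0,0]]
  ]
}}

```text
clock: 5.95
position: [0.5492, -0.0506, 0.1857]
ee_rot: [0.95, 0.085, 0.299, -0.027]
ft_force: [1.4, -0.6, -3.1]
grip_width: 0.384
grasp_force: 39.9
```

Run:
```python
from h import *
A=cur();o=get_obs();print(o["joint_pos"].round(2),o["grip_width"],o["grasp_force"],o["ft_force"])
print(RZ.inv().apply(A[:3,3]-np.array([.5603,-.0488,.0771])),lev(2.4)-lev(0))
b=save("scene","s2.png");cv2.imwrite("pics/c2.png",cv2.resize(b[110:250,230:370],(560,560),interpolation=cv2.INTER_CUBIC))
```

```text
[ 0.75 -0.14 -0.59  2.19 -0.52  0.53 -0.87] 0.38422393597233206 39.890538454055786 [ 1.44643912 -0.5808418  -3.05034314]
[-0.01125769  0.00023293  0.10864116] [-0.01245302  0.          0.10927331]
```

View pics/c2.png

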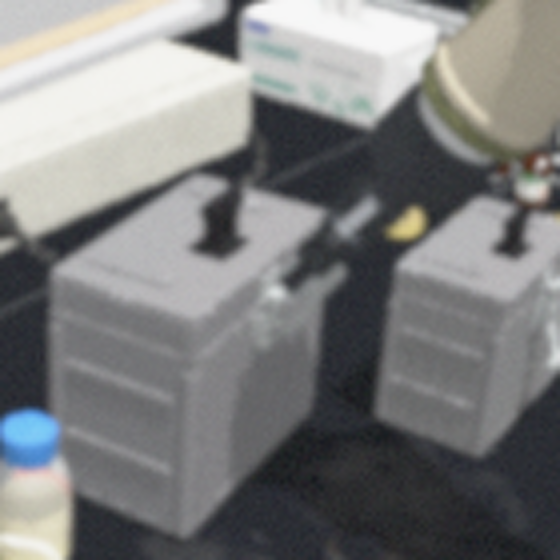

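The lever stands up at about 2.4 (crop 275,300) and the hand is on it. I open, back off along the tool axis and look.

Emit:
{"method": "carry_out", "body": {
  "commands": [
    [[0,0,0,0,0,0],[0,0,0,0,0,0],[0,0,0,0,0,0],[0,0,0,0,0,0],[0,0,0,0,0,0],[0,0,-0.3,0,0,0],[0,0,-0.7,0,0,0],[0,0,-0.9,0,0,0],[0,0,-0.9,0,0,0],[0,0,0,0,0,0]]
  ],
  "hand": -1
}}

```text
clock: 6.83
position: [0.4848, -0.0635, 0.2831]
ee_rot: [0.949, 0.084, 0.302, -0.024]
ft_force: [2.1, -0.8, 1.4]
grip_width: 1.001
grasp_force: 0.0
```

Run:
```python
from h import *
A=cur();o=get_obs();print(A.round(3),o["joint_pos"].round(2),o["grip_width"],o["ft_force"])
b=save("scene","s3.png");a=save("top","t3.png")
for n,off,k,x0 in(("top",(259.5,159.5),400/70,0),("scene",(259.5,139.5),400/80,400)):
    for nm,q in(("keeper",(-.073,0,.172)),("lev2.4",lev(2.4)),("lev2.0",lev(2.0))):print(n,nm,(proj(n,world(q))[0]-off)*k+[x0,0])
cv2.imwrite("pics/c3.png",np.hstack([cv2.resize(a[160:230,260:330],(400,400),interpolation=cv2.INTER_CUBIC),cv2.resize(b[140:220,260:340],(400,400),interpolation=cv2.INTER_CUBIC)]))
```

```text
[[ 0.803  0.175  0.569  0.485]
 [ 0.146 -0.985  0.097 -0.063]
 [ 0.577  0.005 -0.817  0.283]
 [ 0.     0.     0.     1.   ]] [ 0.77 -0.41 -0.45  2.17 -0.6   0.85 -0.8 ] 1.0013406052739557 [ 2.09935156 -0.77618066  1.43911974]
top keeper [207.1937839  255.86446303]
top lev2.4 [224.83709052 311.53515474]
top lev2.0 [230.83558644 354.07477838]
scene keeper [602.90846344 214.31267801]
scene lev2.4 [649.67892918 193.77341603]
scene lev2.0 [676.57071449 226.19207499]
```

View pics/c3.png

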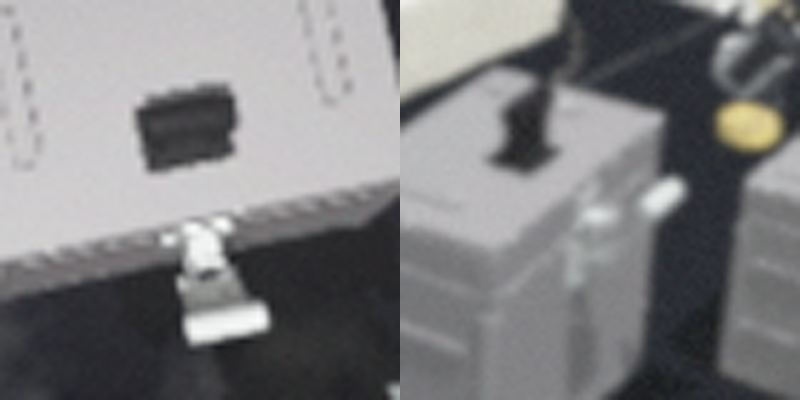

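The grip is at about 2.3 rad. The hook state is unclear, so I make one magnified comparison: averaged frames, before and after.

Run:
```python
from h import *
f=lambda n:np.mean([camera(n)[:,:,::-1].astype(float) for _ in range(6)],0).clip(0,255).astype(np.uint8)
a=f("top");b=f("scene");a0=cv2.imread("pics/top0.png");b0=cv2.imread("pics/scene0.png")
cv2.imwrite("pics/ta.png",a);cv2.imwrite("pics/sa.png",b)
def cr(i,u,v,w,h):return cv2.resize(i[v:v+h,u:u+w],(400,300),interpolation=cv2.INTER_CUBIC)
cv2.imwrite("pics/c4.png",np.vstack([np.hstack([cr(a0,275,192,32,24),cr(a,275,192,32,24)]),np.hstack([cr(b0,280,165,48,36),cr(b,280,165,48,36)])]))
L=lambda t,r:np.array([-.073,0,.142])+(lev(t)-[-.073,0,.142])*r/.059
for nm,q in(("keeper",(-.073,0,.172)),("pin",(-.073,0,.142)),("hookfree",L(2.3,.052)),("grip",lev(2.3))):
    print(nm,(proj("top",world(q))[0]-[274.5,191.5])*12.5,(proj("scene",world(q))[0]-[279.5,164.5])*400/48+[0,300])
```

```text
keeper [265.73640228 159.70351288] [171.51410573 448.85446334]
pin [254.34669177 174.21498168] [164.8143927  523.75840018]
hookfree [301.80694501 290.7833782 ] [250.31853988 438.66633933]
grip [308.52736833 307.28608641] [262.29839921 426.74033373]
```

View pics/c4.png

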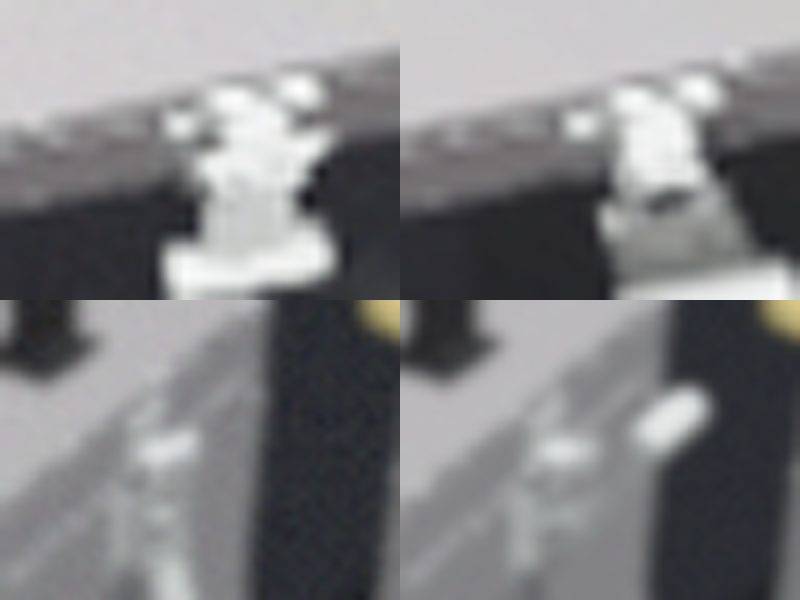

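The hook is off. In the top view the wide bar's ears beside the catch (200,165 and 320,140) are gone, leaving only the narrow catch (650,150). Next I go above the lid bar.

Run:
```python
from h import *
print(onz("top",189/400*70+259.5,120/400*70+159.5,.230),world((-.02,0,.226)))
A=cur();u=A.copy();u[2,3]=.36;rows(A,u)
q=(-.02,0,.226)
B=rows(u,pose(q,0,-.06));rows(B,pose(q,0,.012))
```

```text
[ 0.61261137 -0.03710346  0.23      ] [ 0.611816   -0.03804123  0.226     ]
3 x [0.397, -0.0, -0.57, -0.0, 0.0, -0.0]
7 x [0.349, -0.004, 0.412, -0.0, -0.83, -0.0]
3 x [0.0, 0.0, 0.6, 0.0, 0.0, 0.0]
```

Emit:
{"method": "carry_out", "body": {
  "commands": [
    [[0.4,0,-0.57,0,0,0],[0.4,0,-0.57,0,0,0],[0.4,0,-0.57,0,0,0],[0.35,0,0.41,0,-0.83,0],[0.35,0,0.41,0,-0.83,0],[0.35,0,0.41,0,-0.83,0],[0.35,0,0.41,0,-0.83,0],[0.35,0,0.41,0,-0.83,0],[0.35,0,0.41,0,-0.83,0],[0.35,0,0.41,0,-0.83,0],[0,0,0,0,0,0]]
  ]
}}

```text
clock: 8.45
position: [0.613, -0.0381, 0.2766]
ee_rot: [0.996, 0.09, -0.007, -0.005]
ft_force: [0.1, 0.1, -4.0]
grip_width: 1.003
grasp_force: 0.0
```

Run:
```python
from h import *
A=cur();print(A.round(3),get_obs()["joint_pos"].round(2));rows(A,pose((-.02,0,.226),0,.012),4)
```

```text
[[ 0.984  0.179 -0.015  0.613]
 [ 0.179 -0.984  0.009 -0.038]
 [-0.013 -0.011 -1.     0.277]
 [ 0.     0.     0.     1.   ]] [ 0.59  0.41 -0.82  1.37  0.28  1.5  -1.6 ]
4 x [-0.004, 0.001, 0.391, -0.027, 0.032, 0.004]
```

Emit:
{"method": "carry_out", "body": {
  "commands": [
    [[0,0,0.39,0,0,0],[0,0,0.39,0,0,0],[0,0,0.39,0,0,0],[0,0,0.39,0,0,0],[0,0,0,0,0,0]]
  ]
}}

```text
clock: 8.87
position: [0.6104, -0.0396, 0.2222]
ee_rot: [0.996, 0.089, 0.0, -0.001]
ft_force: [-0.5, 0.7, -0.5]
grip_width: 0.997
grasp_force: 0.0
```

Emit:
{"method": "carry_out", "body": {
  "commands": [
    [[0,0,0,0,0,0],[0,0,0,0,0,0],[0,0,0,0,0,0],[0,0,0,0,0,0],[0,0,0,0,0,0],[0,0,0,0,0,0],[0,0,0,0,0,0],[0,0,0,0,0,0]]
  ],
  "hand": 1,
  "force": 60
}}

```text
clock: 9.53
position: [0.6122, -0.0393, 0.2269]
ee_rot: [0.996, 0.089, 0.003, 0.0]
ft_force: [-2.0, -0.1, 6.7]
grip_width: 0.439
grasp_force: 59.3
```

```bash
cat >> h.py <<'E'
def lidb(t):
    a=np.arctan2(.066,-.084)-t;return np.array([.064,0,.160])+np.hypot(.066,.084)*np.array([np.cos(a),0,np.sin(a)])
E
python3 - <<'E'
from h import *
A=cur();o=get_obs();print(A.round(3),o["joint_pos"].round(2),o["grip_width"],o["grasp_force"],o["ft_force"])
# relative rows, tool leans back total 20 deg over 1.25 rad; bar held at d behind TCP
n=20;T=1.25;d=.012;prev=pose(lidb(0),0,d)
for i in range(1,n+1):
    B=pose(lidb(T*i/n),-20*i/n,d);rows(prev,B,1);prev=B
E
```

```text
[[ 0.984  0.177  0.006  0.612]
 [ 0.177 -0.984  0.    -0.039]
 [ 0.006  0.001 -1.     0.227]
 [ 0.     0.     0.     1.   ]] [ 0.6   0.42 -0.81  1.47  0.3   1.38 -1.61] 0.4385507744818923 59.31514620780945 [-2.03447822 -0.0710817   6.6703827 ]
1 x [0.102, 0.0, -0.128, 0.0, -0.167, -0.0]
1 x [0.108, -0.0, -0.123, -0.0, -0.167, 0.0]
1 x [0.113, 0.0, -0.118, -0.0, -0.167, 0.0]
1 x [0.118, 0.0, -0.112, -0.0, -0.167, -0.0]
1 x [0.123, -0.0, -0.107, 0.0, -0.167, 0.0]
1 x [0.128, 0.0, -0.101, 0.0, -0.167, 0.0]
1 x [0.132, -0.0, -0.095, 0.0, -0.167, -0.0]
1 x [0.136, 0.0, -0.088, -0.0, -0.167, 0.0]
1 x [0.14, 0.0, -0.082, -0.0, -0.167, 0.0]
1 x [0.144, 0.0, -0.075, 0.0, -0.167, 0.0]
1 x [0.147, 0.0, -0.069, -0.0, -0.167, -0.0]
1 x [0.15, 0.0, -0.062, -0.0, -0.167, 0.0]
1 x [0.152, 0.0, -0.055, 0.0, -0.167, 0.0]
1 x [0.155, 0.0, -0.047, 0.0, -0.167, 0.0]
1 x [0.157, 0.0, -0.04, -0.0, -0.167, 0.0]
1 x [0.158, 0.0, -0.033, -0.0, -0.167, -0.0]
1 x [0.16, 0.0, -0.025, -0.0, -0.167, 0.0]
1 x [0.161, 0.0, -0.018, -0.0, -0.167, 0.0]
1 x [0.161, 0.0, -0.011, -0.0, -0.167, -0.0]
1 x [0.162, 0.0, -0.003, 0.0, -0.167, 0.0]
```

Emit:
{"method": "carry_out", "body": {
  "commands": [
    [[0.102,0,-0.128,0,-0.167,0],[0.108,0,-0.123,0,-0.167,0],[0.113,0,-0.118,0,-0.167,0],[0.118,0,-0.112,0,-0.167,0],[0.123,0,-0.107,0,-0.167,0],[0.128,0,-0.101,0,-0.167,0],[0.132,0,-0.095,0,-0.167,0],[0.136,0,-0.088,0,-0.167,0],[0.14,0,-0.082,0,-0.167,0],[0.144,0,-0.075,0,-0.167,0]]
  ]
}}

```text
clock: 10.37
position: [0.6626, -0.0302, 0.2607]
ee_rot: [0.992, 0.089, -0.087, 0.008]
ft_force: [-2.4, -1.4, -10.5]
grip_width: 0.43
grasp_force: 61.1
```

Run:
```python
from h import *
A=cur();o=get_obs();print(A.round(3),o["joint_pos"].round(2),o["grip_width"],o["grasp_force"],o["ft_force"])
print(RZ.inv().apply(A[:3,3]-.0*A[:3,2]-np.array([.6122,-.0393,.2269])),RZ.inv().apply(pose(lidb(.625),-10,.012)[:3,3]-pose(lidb(0),0,.012)[:3,3]))
```

```text
[[ 0.969  0.178 -0.171  0.663]
 [ 0.175 -0.984 -0.03  -0.03 ]
 [-0.174 -0.001 -0.985  0.261]
 [ 0.     0.     0.     1.   ]] [ 0.38  0.64 -0.74  1.08  0.4   1.73 -1.65] 0.4296206153617905 61.126967668533325 [ -2.39015829  -1.35078127 -10.53560407]
[5.12194969e-02 5.00420419e-05 3.38238600e-02] [5.24117398e-02 1.14201334e-17 3.68540438e-02]
```

Run:
```python
from h import *
R=tool(-10).as_matrix();t=np.linspace(.61,1.3,12)
for i in range(11):print((R.T@RZ.apply(lidb(t[i+1])-lidb(t[i]))/.04).round(3))
```

```text
[ 0.152 -0.    -0.071]
[ 0.156 -0.    -0.061]
[ 0.159 -0.    -0.052]
[ 0.162  0.    -0.041]
[ 0.165  0.    -0.031]
[ 0.166  0.    -0.021]
[ 0.167 -0.    -0.01 ]
[ 0.167 -0.     0.   ]
[0.167 0.    0.011]
[0.166 0.    0.021]
[0.165 0.    0.032]
```

Emit:
{"method": "carry_out", "body": {
  "commands": [
    [[0.152,0,-0.071,0,0,0],[0.156,0,-0.061,0,0,0],[0.159,0,-0.052,0,0,0],[0.162,0,-0.041,0,0,0],[0.165,0,-0.031,0,0,0],[0.166,0,-0.021,0,0,0],[0.167,0,-0.01,0,0,0],[0.167,0,0,0,0,0],[0.167,0,0.011,0,0,0],[0.166,0,0.021,0,0,0],[0.165,0,0.032,0,0,0],[0,0,0,0,0,0],[0,0,0,0,0,0]]
  ]
}}

```text
clock: 11.45
position: [0.7341, -0.0175, 0.258]
ee_rot: [0.992, 0.088, -0.085, 0.008]
ft_force: [-1.6, 0.4, -9.0]
grip_width: 0.403
grasp_force: 62.4
```

Run:
```python
from h import *
A=cur();o=get_obs();print(A.round(3),o["joint_pos"].round(2),o["grip_width"],o["grasp_force"],o["ft_force"])
p=RZ.inv().apply(A[:3,3]-.012*A[:3,2]-C0)-[.064,0,.16];print(p,"lid angle",np.arctan2(.066,-.084)-np.arctan2(p[2],p[0]),np.hypot(p[0],p[2]))
```

```text
[[ 0.97   0.176 -0.168  0.734]
 [ 0.174 -0.984 -0.03  -0.018]
 [-0.171  0.    -0.985  0.258]
 [ 0.     0.     0.     1.   ]] [ 0.24  0.81 -0.69  0.8   0.47  1.82 -1.63] 0.4028532010158474 62.39769101142883 [-1.63698807  0.3825289  -9.04938472]
[ 0.04207463 -0.00146128  0.10982848] lid angle 1.2706748896313789 0.11761194474416745
```

Emit:
{"method": "carry_out", "body": {
  "commands": [
    [[0,0,0,0,0,0],[0,0,0,0,0,0],[0,0,0,0,0,0],[0,0,0,0,0,0],[0,0,0,0,0,0],[0,0,0,0,0,0],[0,0,-0.3,0,0,0],[0,0,-0.6,0,0,0],[0,0,-0.8,0,0,0],[0,0,-0.8,0,0,0],[0,0,-0.8,0,0,0],[0,0,0,0,0,0],[0,0,0,0,0,0],[0,0,0,0,0,0]]
  ],
  "hand": -1
}}

```text
clock: 12.62
position: [0.7472, -0.0194, 0.3368]
ee_rot: [0.992, 0.084, -0.097, 0.004]
ft_force: [-0.1, 0.2, -0.1]
grip_width: 0.999
grasp_force: 0.0
```

Run:
```python
from h import *
o=get_obs();print(o["joint_pos"].round(2),o["position"],o["ft_force"])
b=save("scene","s5.png");a=save("top","t5.png")
T=lambda l,q:np.array([.064+np.cos(l)*(q[0]-.064)+np.sin(l)*(q[2]-.16),q[1],.16-np.sin(l)*(q[0]-.064)+np.cos(l)*(q[2]-.16)])
for l in(.98,1.25):print(l,[(proj("scene",world(T(l,q)))[0]-[199.5,79.5]).round(0)*2.5 for q in((-.06,.1,.192),(-.06,-.1,.192))])
cv2.imwrite("pics/c5.png",np.hstack([cv2.resize(b[80:240,200:360],(400,400)),cv2.resize(a[110:270,220:380],(400,400))]))
```

```text
[ 0.05  0.86 -0.35  0.46  0.27  2.03 -1.51] [ 0.74718177 -0.01935816  0.33682662] [-0.10596715  0.23569609 -0.14848109]
0.98 [array([135., 180.]), array([227.5, 125. ])]
1.25 [array([110., 165.]), array([205. , 112.5])]
```

View pics/c5.png

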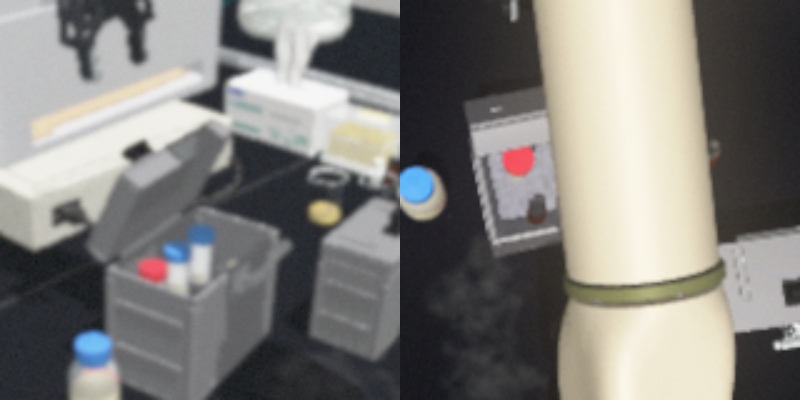

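The lid stands open and the hand is clear. Before handing in I check the lid angle from its edge pixels, with top corners near crop (222,128) and (140,165).

Run:
```python
from h import *
T=lambda l,q:np.array([.064+np.cos(l)*(q[0]-.064)+np.sin(l)*(q[2]-.16),q[1],.16-np.sin(l)*(q[0]-.064)+np.cos(l)*(q[2]-.16)])
b=save("scene","s6.png");v=cv2.resize(b[85:190,225:310],None,fx=5.6,fy=5.6,interpolation=cv2.INTER_CUBIC);v0=v.copy()
for l,c in((.98,(0,0,255)),(1.12,(0,255,255)),(1.25,(0,255,0))):
    p=((proj("scene",[world(T(l,q)) for q in((-.06,.1,.16),(-.06,-.1,.16),(-.06,-.1,.192),(-.06,.1,.192),(-.06,.1,.16),(.06,.1,.16))])-[224.5,84.5])*5.6).astype(int)
    cv2.polylines(v,[p.reshape(-1,1,2)],False,c,1)
cv2.imwrite("pics/c6.png",cv2.resize(np.hstack([v0,v]),(790,488)))
```

```text
(no output)
```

View pics/c6.png

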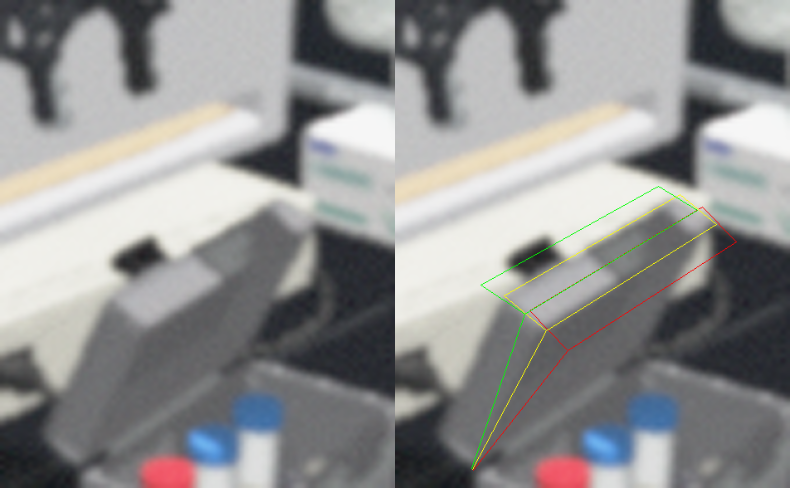

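The lid edges match the 1.12 rad (64°) outline, well past 0.98. The fingers (45,100 and 140,80) are clear of it, so I hand in.

```bash
python3 -c "
from h import *
print(hand_in())"
```

```text
the job is handed in; nothing more can be done
None
```

The job is handed in, with no verdict returned: the latch hook is off the catch, the lid stands open at about 64°, the hand is clear of the carrier, and the arm kept well away from the bottle, beaker and dropper.

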